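# Pull the red spacer plate for the next engine build

## Robot

A 6-joint arm with a two-finger parallel gripper is mounted at the origin on the work surface. World frame = base frame: x ahead of the robot, y to its left, z up, the work surface at z = 0. Lengths are in m, angles in rad, forces in N, time in s.
With the tool pointing down it reaches from about 0.275 to 0.75 m from the base axis. Payload 10.2 kg.
Tool frame: the origin (TCP) lies on the mounting face of the last link; the fingertips stand 166 mm ahead of it and the grasp point (between the pads) lies manip.grasp_offset ahead of it (manip.grasp_offset is the distance from the TCP to the grasp point, in m); z points along the fingers, y is the line along which they close (so a half turn about z gives the same grasp; the last joint's range is limited). The gripper opens to 88 mm and grips with 3 to 60 N. Pads are 18 mm wide; open, the fingers measure 123 mm over their backs; the gripper's body (75 mm by 187 mm) begins 45 mm behind the grasp point.
Start: joints at [1.048, 0.313, 1.498, -0, 1.331, -0.223], TCP at [0.155, 0.502, 0.405] pointing down, gripper open.
Joint ranges: [-2.94, 2.94], [-0.97, 2.17], [0.19, 2.56], [-1.23, 4.37], [0.02, 3.11], [-2.88, 2.88]. Speed limits (rad/s): [2.39, 2.39, 3.01, 3.14, 3.14, 3.14].

## Interface

Orientations are given as a unit quaternion [w, x, y, z].
In Python, from station import manip, optics, job_done, models gives the robot as it stands. The module is installed in compiled form; this text tells all that it offers.
- The arm moves only by the shell command python3 -m crank 'ROWS'. ROWS is JSON, a list of rows, each an object of numbers: "gripper": the finger opening in mm, from 0 to 88.1; "tx", "ty", "tz": the shift along the tool's x, y, z in mm; "yaw": the turn about the tool's z in rad. A call has 1 to 5 rows; each row is the pose to reach, as a shift and turn from the pose commanded when the call began, along the tool's axes at that moment; what a row does not reach only later rows make up. A row lasts 1/10 s, in which the tool goes at most 50 mm and 8.59 degrees, less where a joint would pass 70% of its speed; a pose out of reach is approached as far as the arm can. A call with a gripper value outside its range is refused whole. The fingers move at their own pace and stop on an object; the grip force is fixed at half the most. Time passes only in rows, so rows that repeat a pose let the fingers close. It gives the time, the measured TCP pose, the force, the opening and the grip force at its end, in the units of the state.
- manip.sense(): the state, without advancing time (a new reading comes with each control period).
- optics.read_camera(name): name is "scene" or "top"; returns a dict with "color" (384x512x3 uint8, red, green, blue), "range_z" (384x512 float32, m along the optical axis (not along the pixel's ray), 0 where there is no reading), "fx", "fy", "cx", "cy" (pixels), "extrinsics" (4x4, takes a point from camera to world coordinates). Camera axes: x right, y up, looking along -z (the intrinsics and any distortion apply to the point x, -y, -z); pixel columns grow to the right and rows downward; lengths in m; the calibration is good to about 2 mm. A picture is of the moment at which its call begins.
- job_done(): hands the job in; it is judged then, once.
Trained networks look in a picture, given as the dict that the camera call returned (one of the last four; its "shot" number tells which), for a name from the list of things; names that differ only in an ending like _2 or _b are one class to them, and where a whole thing is asked for, a point or a joint stands for the part that bears it (a point fixed in the world has none). Each returns a list of dicts, best first, with "score" (0 to 1); they miss things now and then, are a little off and sometimes report something else, mostly with a low value. They report only what shows in the picture. A call takes as long as a camera call.
- models.trace(label, picture): "pixels" (384x512 bool, what is visible of it) and "position" ([row, column] in pixels, amid what is visible of it).
The state is a dict: "clock": time; "joint_pos": joint angles; "joint_velocities": joint speeds; "joint_efforts": joint torques, N m; "position": TCP position; "tcp_rot": TCP orientation; "ft_force": force on the tool from outside, world axes, zero at the start; "torque": the same for the moment, N m; "gripper_width": finger opening in m; "gripper_force": force on a finger pad.
Only numpy, scipy, OpenCV 4.12 (cv2) and the standard library are available. Lean on these libraries where they do the work, as an engineer would, in place of code of your own. Each camera call takes 0.05 s, during which the arm holds its last target. There are 200 camera calls.

## Task

Slide the red throttle-body spacer plate straight up out of the grey slotted rack and stand it on its lower edge in the slot of the yellow work stand, all the way down; it may lean against the slot's wall. Lower it in gently rather than dropping it, let go of it, and leave the black and the silver plate standing in their rack.

Things in the scene. Friction and masses are not known exactly. Their poses are not given: they have to be found in the camera images.
- red_plate: Red metal plate standing loosely on edge in a slot of the fixed grey rack: 90 mm wide (x), 6 mm thick (y), 100 mm high (z, up), about 0.12 kg, a 44 mm bore centred 42 mm above the lower edge, solid in the top 36 mm. Origin: middle of the lower edge, 8 mm above the bench. The rack's ribbed end walls, 60 mm above the bench, guide only the outer 9 mm of each end; the plate slides freely straight up.
- black_plate: Black plate, same size and frame, in another of the rack's three parallel slots, whose middles lie 60 mm apart in a row along the plates' y (54 mm free between neighbouring plates). Which colour is in which slot varies, and so do the rack's place and yaw. It stays in the rack.
- silver_plate: Bare aluminium plate, same size and frame, in the remaining slot of the rack. It stays in the rack.
- stand: Yellow work stand fixed to the bench, left or right. Origin: middle of its underside, on the bench; z up. Its one open-topped slot runs along its x, centred: 126 mm long, 28 mm across (y), floor 8 mm above the bench, side walls 8 mm thick and 68 mm above the bench, low end stops 30 mm above it. A plate let go in it leans up to about 20 degrees. Either face may point either way.

How it is judged:
On the way:
1. the red plate is drawn up clear of the rack's slot (its lower edge more than 75 mm above the bench) (height (world z) of red_plate above 0.075 m), for 0.1 s.
At the end, for the whole second after the job is handed in: The red plate is at rest on the floor of the stand's slot: middle of its lower edge within 28 mm of the stand's middle along the slot, 15 mm across, under 22 mm above the bench, leaning under 0.45 rad. The black and silver plates are within 30 mm of where they began (x of red_plate in the frame of stand between -0.028 and 0.028 m and y of red_plate in the frame of stand between -0.015 and 0.015 m and z of red_plate in the frame of stand between 0 and 0.022 m and angle between red_plate's own z axis and vertical below 0.45 rad and linear speed of red_plate below 0.03 m/s and distance of each of black_plate, silver_plate from where it was at the start of the episode below 0.03 m); the robot touches nothing.
It fails at once if the red plate is dropped or thrown into the stand (faster than 0.6 m/s with its lower edge inside the slot) (x of red_plate in the frame of stand between -0.028 and 0.028 m and y of red_plate in the frame of stand between -0.015 and 0.015 m and z of red_plate in the frame of stand below 0.068 m and linear speed of red_plate above 0.6 m/s).
It fails at once if the black plate is moved more than 30 mm (distance of black_plate from where it was at the start of the episode above 0.03 m).
It fails at once if the silver plate is moved more than 30 mm (distance of silver_plate from where it was at the start of the episode above 0.03 m).
It also fails if it takes over 48 s, if anything falls off the work surface, if the arm or the gripper's body presses on something with over 40 N, if the wrist force passes 120 N, or if a joint passes its speed limit or range.

## Working session

There is one attempt and no reset: what is moved stays moved. The work goes in short steps, Python scripts to look and compute and a shell command to move; the robot and the scene stay as the last step left them, time stands still between calls to the robot, and variables do not carry over. Pictures are saved under pics/ and viewed, at most 10 in all, crops included, and the job is handed in when it is done.

```bash
mkdir -p pics
cat > h.py <<'E'
import numpy as np, cv2
from station import manip, optics, models
def pts(p,mask):
    r,c=np.nonzero(mask&(p["range_z"]>0)); z=p["range_z"][r,c]
    P=np.stack([(c-p["cx"])/p["fx"]*z,-(r-p["cy"])/p["fy"]*z,-z,np.ones_like(z)])
    return (np.array(p["extrinsics"])@P)[:3].T
E
python3 - <<'E'
from h import *
s=manip.sense(); print(manip.grasp_offset,s["clock"],s["position"],s["tcp_rot"],s["gripper_width"])
ims=[]
for cam in("scene","top"):
    p=optics.read_camera(cam); ims.append(p["color"]); print(cam,np.round(p["extrinsics"],3).tolist(),p["fx"])
    for n in("red_plate","black_plate","silver_plate","stand"):
        for d in models.trace(n,p)[:2]:
            q=pts(p,d["pixels"]); 
            if len(q)<5: print(n,d["score"],"few");continue
            zt=np.percentile(q[:,2],97); t=q[q[:,2]>zt-.008]
            if len(t)<5: continue
            rc=cv2.minAreaRect((t[:,:2]*1000).astype(np.float32))
            print(n,round(d["score"],2),np.round(d["position"]),len(q),"z",np.round(np.percentile(q[:,2],[3,50,97]),3),"top",np.round(rc[0],1),np.round(rc[1],1),round(rc[2],1))
im=np.vstack(ims)[:,:,::-1]
cv2.imwrite("pics/a.png",cv2.resize(ims[0][:,:,::-1],(800,600)));cv2.imwrite("pics/b.png",cv2.resize(ims[1][:,:,::-1],(800,600)))
E
```

```text
0.1473 0.0 [0.1550377  0.50155495 0.40417717] [-2.30472374e-04  1.49334538e-01  9.88786527e-01 -5.88079820e-04] 0.08800614620567782
scene [[-0.596, -0.571, 0.565, 1.037], [0.803, -0.439, 0.403, 0.357], [0.018, 0.694, 0.719, 0.681], [0.0, 0.0, 0.0, 1.0]] 437.56504001978
red_plate 0.87 [230. 377.] 426 z [0.022 0.087 0.111] top [503.3 247.2] [88.8  6. ] 2.6
black_plate 0.64 [215. 348.] 582 z [0.014 0.083 0.111] top [506.4 187.4] [90.7  6.7] 2.5
silver_plate 0.63 [248. 412.] 299 z [0.027 0.107 0.111] top [503.  307.2] [89.8  6. ] 2.4
stand 0.96 [153. 171.] 2578 z [0.006 0.034 0.07 ] top [ 523.6 -244.1] [144.1  47.1] 11.2
top [[-0.001, 0.975, -0.223, 0.333], [-1.0, -0.0, 0.004, -0.01], [0.004, 0.223, 0.975, 0.998], [0.0, 0.0, 0.0, 1.0]] 395.7192389344846
red_plate 0.83 [212. 146.] 453 z [0.009 0.081 0.11 ] top [501.8 246.2] [88.8  7.2] 3.1
black_plate 0.71 [215. 170.] 397 z [0.016 0.082 0.11 ] top [505.8 186.7] [87.8  6.8] 2.4
silver_plate 0.83 [214. 116.] 481 z [0.017 0.082 0.109] top [501.2 306.6] [86.6  7.4] 2.6
stand 0.87 [211. 343.] 2377 z [0.003 0.012 0.07 ] top [ 523.5 -244.2] [141.   45.3] 12.0
```

View pics/a.png

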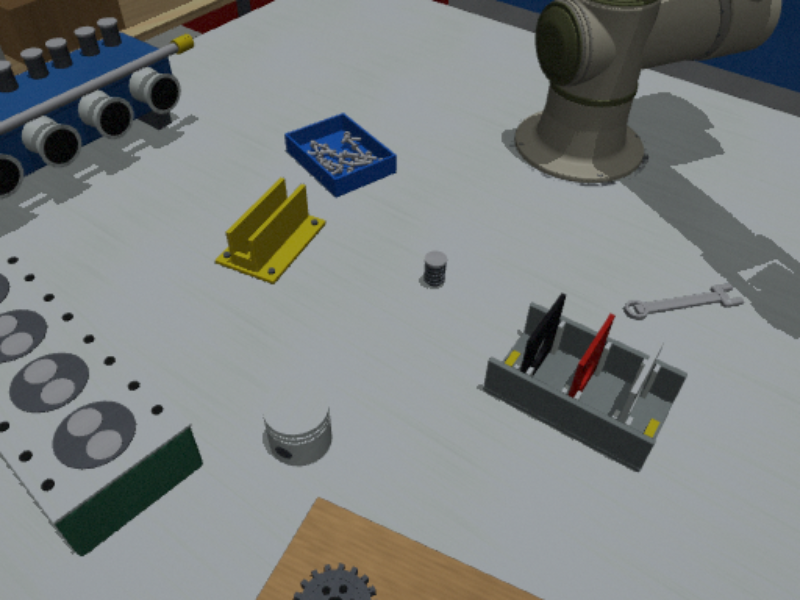

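View pics/b.png

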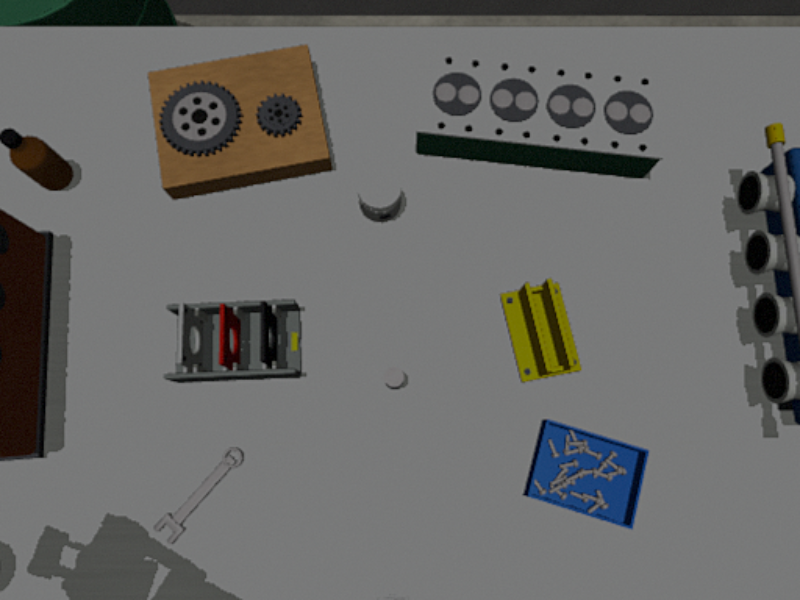

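The scene view shows red standing in the middle slot at (593,355), with black at (545,332) and silver at (645,380). The stand is at (270,230). The top view agrees: red at (230,335), stand at (540,330). Both views give the plate tops at about 0.11 m and positions within 1.5 mm of each other, so I'll go to the rack.

```bash
python3 -m crank '[{"tx":-41,"ty":-14,"gripper":40},{"tx":-82,"ty":-28,"gripper":40},{"tx":-123,"ty":-42,"gripper":40},{"tx":-164,"ty":-56,"gripper":40},{"tx":-204,"ty":-70,"gripper":40}]'; python3 -m crank '[{"tx":-41,"ty":-14,"yaw":-0.07,"gripper":40},{"tx":-82,"ty":-28,"yaw":-0.14,"gripper":40},{"tx":-123,"ty":-42,"yaw":-0.21,"gripper":40},{"tx":-164,"ty":-56,"yaw":-0.28,"gripper":40},{"tx":-203,"ty":-71,"yaw":-0.346,"gripper":40}]'; python3 -m crank '[{"gripper":40},{"gripper":40},{"gripper":40}]'
python3 - <<'E'
from h import *
from scipy.spatial.transform import Rotation as R
s=manip.sense();q=s["tcp_rot"];M=R.from_quat([*q[1:],q[0]]).as_matrix()
print(s["clock"],s["position"],s["gripper_width"],s["joint_pos"]);print(M.round(3),"tool-axis move to red mm",M.T@(np.array([.5025,.2467,.242])-s["position"])*1000)
for cam in("scene","top"):
    p=optics.read_camera(cam)
    for d in models.trace("red_plate",p)[:1]:
        q=pts(p,d["pixels"]);print(cam,d["score"],len(q),np.median(q,0).round(4))
cv2.imwrite("pics/c.png",cv2.resize(optics.read_camera("scene")["color"][150:350,250:500,::-1],(750,600)))
E
```

```text
0.5 [0.15506411 0.50158423 0.40469203] 0.08808839302622383 [ 1.04759249e+00  3.12930783e-01  1.49773288e+00  5.95149184e-06
  1.33100176e+00 -2.23407746e-01]
[[-0.955  0.295 -0.   ]
 [ 0.295  0.955 -0.   ]
 [ 0.    -0.    -1.   ]] tool-axis move to red mm [-407.21663968 -140.89700147  162.69298368]
scene 0.61 430 [0.5042 0.2488 0.0882]
top 0.69 488 [0.5052 0.2446 0.0765]invalid input
invalid input
invalid input
```

View pics/c.png

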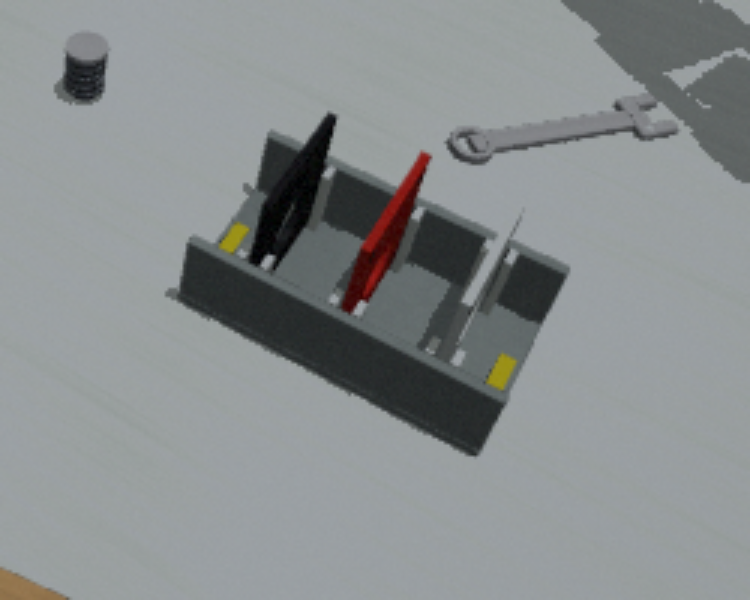

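The picture shows red in the middle at (390,235), with a free gap on either side. The moves were refused, most likely because each row needs all five fields, so I'll test one call in full.

```bash
python3 -m crank '[{"tx":-41,"ty":-14,"tz":0,"yaw":0,"gripper":40},{"tx":-82,"ty":-28,"tz":0,"yaw":0,"gripper":40},{"tx":-123,"ty":-42,"tz":0,"yaw":0,"gripper":40},{"tx":-164,"ty":-56,"tz":0,"yaw":0,"gripper":40},{"tx":-204,"ty":-70,"tz":0,"yaw":0,"gripper":40}]'
```

```text
clock: 1.25
position: [0.3305, 0.3732, 0.4049]
tcp_rot: [0.0, 0.149, 0.989, 0.0]
ft_force: [1.2, 1.1, 0.6]
gripper_width: 0.0503
gripper_force: 0.0
```

```bash
python3 -m crank '[{"tx":-41,"ty":-14,"tz":0,"yaw":-0.07,"gripper":40},{"tx":-82,"ty":-28,"tz":0,"yaw":-0.14,"gripper":40},{"tx":-123,"ty":-42,"tz":0,"yaw":-0.21,"gripper":40},{"tx":-164,"ty":-56,"tz":0,"yaw":-0.28,"gripper":40},{"tx":-203,"ty":-71,"tz":0,"yaw":-0.346,"gripper":40}]';  python3 -m crank '[{"tx":0,"ty":0,"tz":0,"yaw":0,"gripper":40},{"tx":0,"ty":0,"tz":0,"yaw":0,"gripper":40},{"tx":0,"ty":0,"tz":0,"yaw":0,"gripper":40}]'
cat >> h.py <<'E'
from scipy.spatial.transform import Rotation as R
def go(t):
    s=manip.sense();q=s["tcp_rot"];M=R.from_quat([*q[1:],q[0]]).as_matrix()
    print(s["clock"],s["position"],s["gripper_width"],s["joint_pos"].__repr__(),"tool y deg",np.degrees(np.arctan2(M[1,1],M[0,1])))
    print("tool move mm",M.T@(np.array(t)-s["position"])*1000)
E
python3 -c "
from h import *
go([.5025,.2467,.242])"
```

```text
clock: 1.75
position: [0.5036, 0.2453, 0.4047]
tcp_rot: [0.0, -0.024, 1.0, 0.0]
ft_force: [0.5, 0.7, 0.7]
gripper_width: 0.0397
gripper_force: 0.0
clock: 2.05
position: [0.5016, 0.2473, 0.4048]
tcp_rot: [-0.0, -0.023, 1.0, 0.0]
ft_force: [-0.8, -0.1, 0.2]
gripper_width: 0.0397
gripper_force: 0.0
2.05 [0.50157535 0.24734665 0.40479095] 0.03973667098617034 array([ 2.48623182e-01,  3.88679745e-01,  1.39156905e+00,  2.34317946e-04,
        1.36152288e+00, -1.36882419e+00]) tool y deg 92.67011638091486
tool move mm [ -0.92955753  -0.71972776 162.79061846]
```

```bash
python3 -m crank '[{"tx":-0.9,"ty":-0.7,"tz":30,"yaw":0,"gripper":40},{"tx":-0.9,"ty":-0.7,"tz":60,"yaw":0,"gripper":40},{"tx":-0.9,"ty":-0.7,"tz":90,"yaw":0,"gripper":40},{"tx":-0.9,"ty":-0.7,"tz":110,"yaw":0,"gripper":40},{"tx":-0.9,"ty":-0.7,"tz":120,"yaw":0,"gripper":40}]';  python3 -m crank '[{"tx":0,"ty":0,"tz":10,"yaw":0,"gripper":40},{"tx":0,"ty":0,"tz":20,"yaw":0,"gripper":40},{"tx":0,"ty":0,"tz":30,"yaw":0,"gripper":40},{"tx":0,"ty":0,"tz":40,"yaw":0,"gripper":40},{"tx":0,"ty":0,"tz":43,"yaw":0,"gripper":40}]'; python3 -m crank '[{"tx":0,"ty":0,"tz":0,"yaw":0,"gripper":40},{"tx":0,"ty":0,"tz":0,"yaw":0,"gripper":40}]'
python3 - <<'E'
from h import *
go([.5025,.2467,.242])
p=optics.read_camera("scene")
cv2.imwrite("pics/d.png",cv2.resize(p["color"][100:320,250:500,::-1],(680,600)))
E
```

```text
clock: 2.55
position: [0.5021, 0.2469, 0.2833]
tcp_rot: [-0.001, -0.024, 1.0, -0.0]
ft_force: [0.6, -1.0, 1.3]
gripper_width: 0.0398
gripper_force: 0.0
clock: 3.05
position: [0.503, 0.246, 0.2406]
tcp_rot: [-0.001, -0.023, 1.0, -0.0]
ft_force: [-0.1, -0.5, 0.3]
gripper_width: 0.0398
gripper_force: 0.0
clock: 3.25
position: [0.5033, 0.246, 0.2421]
tcp_rot: [0.0, -0.023, 1.0, 0.0]
ft_force: [0.9, -0.2, 0.1]
gripper_width: 0.0401
gripper_force: 0.0
3.25 [0.50334895 0.24603039 0.24205596] 0.040122217082422564 array([ 2.45535315e-01,  5.64947649e-01,  1.57819267e+00, -8.28547517e-06,
        9.97814769e-01, -1.37141180e+00]) tool y deg 92.64450456155319
tool move mm [0.81718158 0.70805775 0.05552972]
```

View pics/d.png

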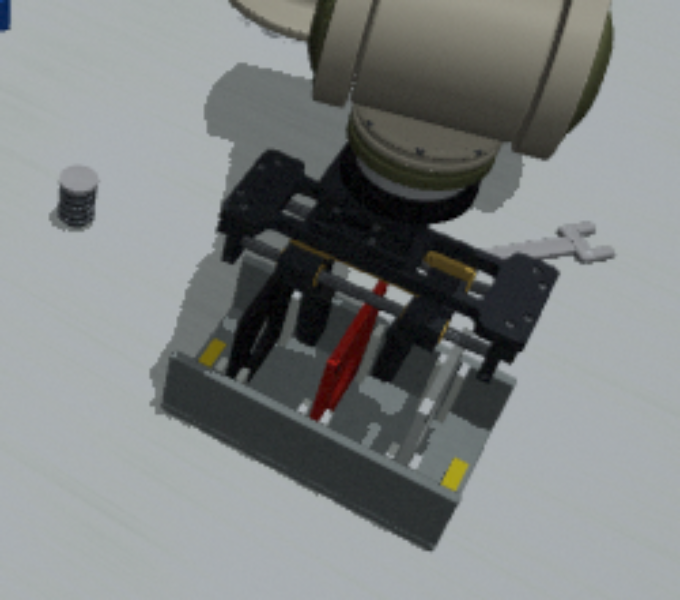

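The picture shows the fingers at (315,310) and (400,345), straddling the red plate at (350,350) and clear of both neighbours. I'll close and lift a little.

```bash
python3 -m crank '[{"tx":0,"ty":0.5,"tz":0,"yaw":0,"gripper":0},{"tx":0,"ty":0.5,"tz":0,"yaw":0,"gripper":0},{"tx":0,"ty":0.5,"tz":0,"yaw":0,"gripper":0},{"tx":0,"ty":0.5,"tz":0,"yaw":0,"gripper":0},{"tx":0,"ty":0.5,"tz":0,"yaw":0,"gripper":0}]';  python3 -m crank '[{"tx":0,"ty":0,"tz":0,"yaw":0,"gripper":0},{"tx":0,"ty":0,"tz":-5,"yaw":0,"gripper":0},{"tx":0,"ty":0,"tz":-10,"yaw":0,"gripper":0},{"tx":0,"ty":0,"tz":-20,"yaw":0,"gripper":0},{"tx":0,"ty":0,"tz":-30,"yaw":0,"gripper":0}]'
```

```text
clock: 3.8
position: [0.5032, 0.2465, 0.2418]
tcp_rot: [0.0, -0.023, 1.0, -0.0]
ft_force: [0.5, 0.3, 0.8]
gripper_width: 0.0058
gripper_force: 30.0
clock: 4.3
position: [0.5032, 0.2465, 0.2727]
tcp_rot: [0.0, -0.023, 1.0, 0.0]
ft_force: [-0.4, 0.4, -1.1]
gripper_width: 0.0062
gripper_force: 30.0
```

```bash
python3 -m crank '[{"tx":0,"ty":0,"tz":-20,"yaw":0,"gripper":0},{"tx":0,"ty":0,"tz":-40,"yaw":0,"gripper":0},{"tx":0,"ty":0,"tz":-60,"yaw":0,"gripper":0},{"tx":0,"ty":0,"tz":-80,"yaw":0,"gripper":0},{"tx":0,"ty":0,"tz":-100,"yaw":0,"gripper":0}]';  python3 -m crank '[{"tx":0,"ty":0,"tz":-10,"yaw":0,"gripper":0},{"tx":0,"ty":0,"tz":-20,"yaw":0,"gripper":0},{"tx":0,"ty":0,"tz":-20,"yaw":0,"gripper":0}]'
python3 - <<'E'
from h import *
go([.5235,-.2442,.392])
for cam in("scene","top"):
    p=optics.read_camera(cam)
    for n in("red_plate","black_plate","silver_plate"):
      for d in models.trace(n,p)[:1]:
        q=pts(p,d["pixels"]);print(cam,n,round(d["score"],2),len(q),np.median(q,0).round(4),np.percentile(q,2,0).round(3),np.percentile(q,98,0).round(3))
    cv2.imwrite(f"pics/e_{cam}.png",cv2.resize(p["color"][:,:,::-1],(800,600)))
E
```

```text
clock: 4.8
position: [0.5029, 0.2465, 0.3735]
tcp_rot: [0.0, -0.023, 1.0, 0.0]
ft_force: [-0.1, 0.8, -1.5]
gripper_width: 0.0059
gripper_force: 30.0
clock: 5.1
position: [0.5032, 0.2465, 0.3927]
tcp_rot: [0.001, -0.023, 1.0, 0.0]
ft_force: [0.3, -0.5, -1.8]
gripper_width: 0.0053
gripper_force: 30.0
5.1 [0.50318257 0.24651995 0.39272611] 0.005288347151681955 array([ 2.46470011e-01,  3.99439111e-01,  1.40785783e+00,  3.10249170e-05,
        1.33262925e+00, -1.37051508e+00]) tool y deg 92.6460201695652
tool move mm [   2.3593838  -491.13494128    0.54493068]
scene red_plate 0.7 569 [0.5311 0.2497 0.2208] [0.467 0.244 0.166] [0.547 0.252 0.261]
scene black_plate 0.82 581 [0.5021 0.1891 0.0812] [0.461 0.178 0.012] [0.551 0.192 0.111]
scene silver_plate 0.8 322 [0.5107 0.3084 0.1022] [0.379 0.295 0.003] [0.548 0.312 0.111]
top red_plate 0.51 170 [0.4759 0.2427 0.1786] [0.457 0.241 0.158] [0.54  0.248 0.218]
top black_plate 0.9 394 [0.5088 0.1849 0.0821] [0.463 0.182 0.009] [0.55  0.196 0.111]
top silver_plate 0.35 2319 [ 0.5194 -0.2364  0.012 ] [ 0.451 -0.298  0.004] [ 0.591 -0.191  0.07 ]
```

View pics/e_scene.png

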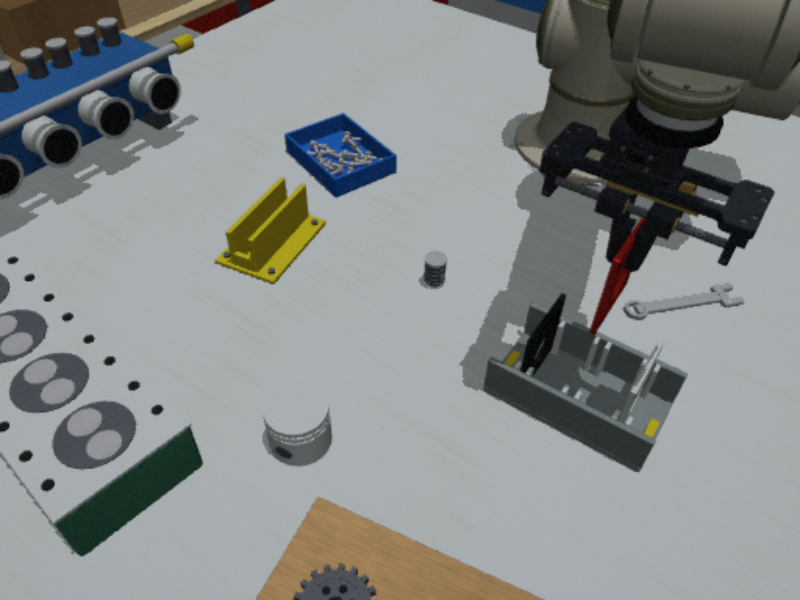

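The picture shows red held at (615,290), clear above the rack. Black and silver are still in their slots. The lower edge measures about 0.158 m, which is over the 0.108 m plate tops, so it can cross to the stand.

```bash
python3 -m crank '[{"tx":0,"ty":-25,"tz":0,"yaw":0,"gripper":0},{"tx":0,"ty":-65,"tz":0,"yaw":0,"gripper":0},{"tx":0,"ty":-105,"tz":0,"yaw":0,"gripper":0},{"tx":0,"ty":-145,"tz":0,"yaw":0,"gripper":0},{"tx":0,"ty":-185,"tz":0,"yaw":0,"gripper":0}]'; python3 -m crank '[{"tx":0,"ty":-40,"tz":0,"yaw":0,"gripper":0},{"tx":0,"ty":-80,"tz":0,"yaw":0,"gripper":0},{"tx":0,"ty":-120,"tz":0,"yaw":0,"gripper":0},{"tx":0,"ty":-160,"tz":0,"yaw":0,"gripper":0},{"tx":0,"ty":-200,"tz":0,"yaw":0,"gripper":0}]'; python3 -m crank '[{"tx":0,"ty":-40,"tz":0,"yaw":-0.04,"gripper":0},{"tx":1,"ty":-70,"tz":0,"yaw":-0.08,"gripper":0},{"tx":2,"ty":-95,"tz":0,"yaw":-0.12,"gripper":0},{"tx":2.4,"ty":-106,"tz":0,"yaw":-0.157,"gripper":0},{"tx":2.4,"ty":-106,"tz":0,"yaw":-0.157,"gripper":0}]'; python3 -m crank '[{"tx":0,"ty":0,"tz":0,"yaw":0,"gripper":0},{"tx":0,"ty":0,"tz":0,"yaw":0,"gripper":0}]'
python3 - <<'E'
from h import *
go([.5235,-.2442,.246])
for cam in("scene","top"):
    p=optics.read_camera(cam)
    for n in("red_plate","stand"):
      for d in models.trace(n,p)[:1]:
        q=pts(p,d["pixels"]);q=q[q[:,2]>.05];v=cv2.fitLine((q[:,:2]*1000).astype(np.float32),cv2.DIST_HUBER,0,.01,.01).ravel()
        print(cam,n,round(d["score"],2),len(q),np.median(q,0).round(4),np.percentile(q,2,0).round(3),np.percentile(q,98,0).round(3),"line",v,np.degrees(np.arctan(v[1]/v[0])))
        t=q
        if n=="stand":
            t=q[abs(q[:,2]-.068)<.006]
            print("stand top",cv2.minAreaRect((t[:,:2]*1000).astype(np.float32)))
        else:
            A=np.c_[q[:,0],q[:,2],np.ones(len(q))];print("plane y=ax+bz+c",np.linalg.lstsq(A,q[:,1],rcond=None)[0])
    cv2.imwrite(f"pics/f_{cam}.png",cv2.resize(p["color"][80:300,60:360,::-1] if cam=="scene" else p["color"][100:340,250:500,::-1],(800,586) if cam=="scene" else (625,600)))
E
```

```text
clock: 6.0
position: [0.5115, 0.0602, 0.3917]
tcp_rot: [0.0, -0.023, 1.0, 0.0]
ft_force: [0.9, -0.1, -2.1]
gripper_width: 0.0056
gripper_force: 30.0
clock: 6.5
position: [0.5208, -0.1398, 0.3917]
tcp_rot: [-0.0, -0.023, 1.0, 0.0]
ft_force: [0.4, 0.5, -0.9]
gripper_width: 0.006
gripper_force: 30.0
clock: 7.0
position: [0.5233, -0.2454, 0.3912]
tcp_rot: [-0.0, -0.101, 0.995, 0.0]
ft_force: [-0.3, 0.0, -1.8]
gripper_width: 0.0057
gripper_force: 30.0
clock: 7.2
position: [0.5236, -0.2432, 0.3918]
tcp_rot: [-0.0, -0.102, 0.995, 0.0]
ft_force: [0.1, 0.1, -1.6]
gripper_width: 0.0057
gripper_force: 30.0
7.2 [ 0.52355047 -0.24323481  0.39175142] 0.005674302672258 array([-6.37782671e-01,  4.38052559e-01,  1.35360609e+00,  1.35646816e-04,
        1.35013009e+00, -2.41202669e+00]) tool y deg 101.65499220764625
tool move mm [  0.23975056  -0.96926051 145.75120196]
scene red_plate 0.57 964 [ 0.5401 -0.2366  0.2042] [ 0.478 -0.249  0.161] [ 0.566 -0.231  0.259] line [ 9.8056793e-01  1.9617976e-01  5.2789197e+02 -2.3878412e+02] 11.31365
plane y=ax+bz+c [ 0.19521731 -0.00082814 -0.34194781]
scene stand 0.65 834 [ 0.5291 -0.2439  0.0642] [ 0.457 -0.272  0.051] [ 0.594 -0.21   0.071] line [ 9.0669972e-01  4.2177671e-01  5.2268286e+02 -2.4343991e+02] 24.946808
stand top ((523.0189819335938, -243.0850830078125), (144.04864501953125, 45.9798469543457), 11.974961280822754)Traceback (most recent call last):
  File "<stdin>", line 7, in <module>
cv2.error: OpenCV(4.12.0) /io/opencv/modules/imgproc/src/linefit.cpp:50: error: (-215:Assertion failed) count > 0 in function 'fitLine2D_wods'
```

View pics/f_scene.png

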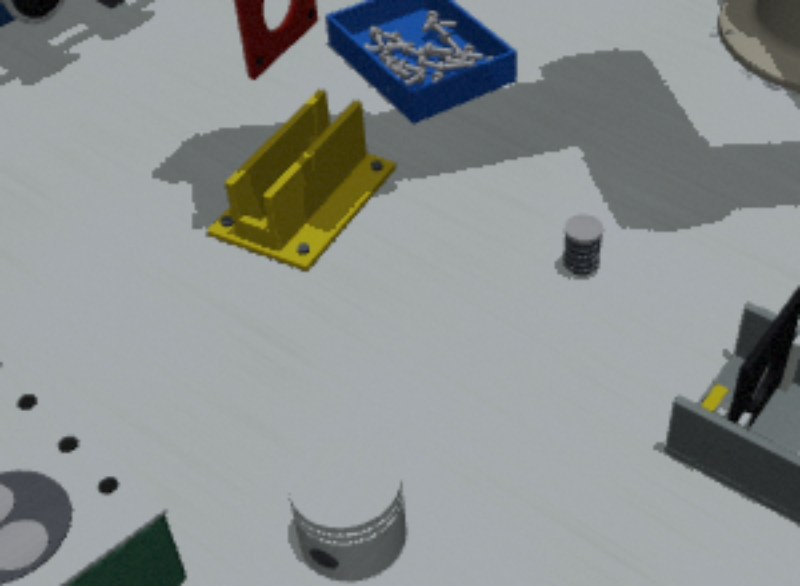

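The picture shows red at (275,30), hanging upright above the stand at (300,180). The face fit puts its middle on y ≈ -0.243 with a yaw of 11.3°. The slot is at y ≈ -0.2435 and 11.5–12°, so I'll lower it.

```bash
python3 -m crank '[{"tx":0,"ty":-0.5,"tz":15,"yaw":0,"gripper":0},{"tx":0,"ty":-0.5,"tz":35,"yaw":0,"gripper":0},{"tx":0,"ty":-0.5,"tz":55,"yaw":0,"gripper":0},{"tx":0,"ty":-0.5,"tz":70,"yaw":0,"gripper":0},{"tx":0,"ty":-0.5,"tz":80,"yaw":0,"gripper":0}]'; python3 -m crank '[{"tx":0,"ty":0,"tz":10,"yaw":0,"gripper":0},{"tx":0,"ty":0,"tz":20,"yaw":0,"gripper":0},{"tx":0,"ty":0,"tz":30,"yaw":0,"gripper":0},{"tx":0,"ty":0,"tz":40,"yaw":0,"gripper":0},{"tx":0,"ty":0,"tz":50,"yaw":0,"gripper":0}]'
```

```text
clock: 8.0
position: [0.5235, -0.2444, 0.3106]
tcp_rot: [-0.0, -0.101, 0.995, 0.0]
ft_force: [-0.2, -1.1, -1.1]
gripper_width: 0.0057
gripper_force: 30.0
clock: 8.5
position: [0.5236, -0.2446, 0.261]
tcp_rot: [0.0, -0.101, 0.995, -0.0]
ft_force: [0.2, -0.7, -2.3]
gripper_width: 0.0057
gripper_force: 30.0
```

```bash
python3 -m crank '[{"tx":0,"ty":0,"tz":4,"yaw":0,"gripper":0},{"tx":0,"ty":0,"tz":8,"yaw":0,"gripper":0},{"tx":0,"ty":0,"tz":12,"yaw":0,"gripper":0},{"tx":0,"ty":0,"tz":15,"yaw":0,"gripper":0},{"tx":0,"ty":0,"tz":16.5,"yaw":0,"gripper":0}]'; python3 -m crank '[{"tx":0,"ty":0,"tz":0.5,"yaw":0,"gripper":0},{"tx":0,"ty":0,"tz":1,"yaw":0,"gripper":0}]'
```

```text
clock: 9.0
position: [0.5236, -0.2446, 0.2451]
tcp_rot: [0.0, -0.101, 0.995, 0.0]
ft_force: [-0.1, 0.1, -2.1]
gripper_width: 0.0056
gripper_force: 30.0
clock: 9.2
position: [0.5236, -0.2446, 0.2444]
tcp_rot: [0.0, -0.101, 0.995, -0.0]
ft_force: [-0.8, 0.4, -0.8]
gripper_width: 0.0053
gripper_force: 30.0
```

```bash
python3 -m crank '[{"tx":0,"ty":0,"tz":0.5,"yaw":0,"gripper":0},{"tx":0,"ty":0,"tz":1,"yaw":0,"gripper":0},{"tx":0,"ty":0,"tz":1.5,"yaw":0,"gripper":0},{"tx":0,"ty":0,"tz":2,"yaw":0,"gripper":0}]'
```

```text
clock: 9.6
position: [0.5235, -0.2446, 0.2422]
tcp_rot: [-0.0, -0.101, 0.995, -0.0]
ft_force: [0.1, 0.6, -1.5]
gripper_width: 0.0061
gripper_force: 30.0
```

```bash
python3 -m crank '[{"tx":0,"ty":0,"tz":0.5,"yaw":0,"gripper":0},{"tx":0,"ty":0,"tz":1,"yaw":0,"gripper":0},{"tx":0,"ty":0,"tz":1,"yaw":0,"gripper":0}]'
python3 - <<'E'
from h import *
p=optics.read_camera("scene")
for n in("red_plate","stand"):
    d=models.trace(n,p)[0];q=pts(p,d["pixels"]);print(n,d["score"],len(q),np.percentile(q,[2,50,99],axis=0).round(4).tolist())
cv2.imwrite("pics/g.png",cv2.resize(p["color"][60:260,90:340,::-1],(750,600)))
E
```

```text
clock: 9.9
position: [0.5236, -0.2447, 0.2418]
tcp_rot: [0.0, -0.101, 0.995, -0.0]
ft_force: [-1.7, 0.6, 5.6]
gripper_width: 0.0056
gripper_force: 30.0
red_plate 0.52 342 [[0.4807, -0.2517, 0.0528], [0.5489, -0.2366, 0.0813], [0.5688, -0.2185, 0.1104]]
stand 0.88 2109 [[0.4524, -0.2688, 0.0058], [0.5489, -0.2215, 0.0254], [0.5995, -0.1851, 0.0704]]
```

View pics/g.png

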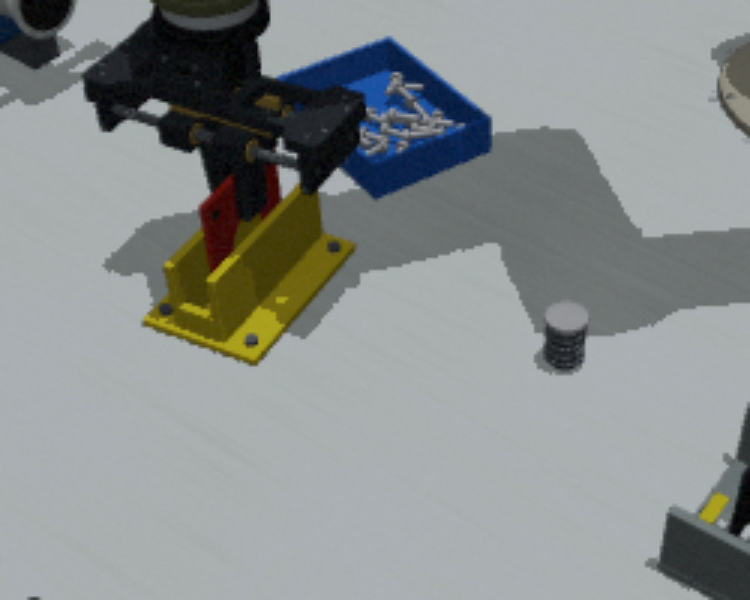

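The picture shows the plate at (225,225), down in the slot of the stand. The wrist reads about +6 N and the plate top is at 0.110 m, so it is on the floor. I'll open gradually so it leans gently, then go up.

```bash
python3 -m crank '[{"tx":0,"ty":0,"tz":-0.5,"yaw":0,"gripper":12},{"tx":0,"ty":0,"tz":-0.5,"yaw":0,"gripper":20},{"tx":0,"ty":0,"tz":-0.5,"yaw":0,"gripper":30},{"tx":0,"ty":0,"tz":-0.5,"yaw":0,"gripper":40},{"tx":0,"ty":0,"tz":-0.5,"yaw":0,"gripper":50}]'; python3 -m crank '[{"tx":0,"ty":0,"tz":0,"yaw":0,"gripper":60},{"tx":0,"ty":0,"tz":0,"yaw":0,"gripper":70},{"tx":0,"ty":0,"tz":0,"yaw":0,"gripper":80},{"tx":0,"ty":0,"tz":0,"yaw":0,"gripper":88},{"tx":0,"ty":0,"tz":0,"yaw":0,"gripper":88}]'; python3 -m crank '[{"tx":0,"ty":0,"tz":-5,"yaw":0,"gripper":88},{"tx":0,"ty":0,"tz":-15,"yaw":0,"gripper":88},{"tx":0,"ty":0,"tz":-30,"yaw":0,"gripper":88},{"tx":0,"ty":0,"tz":-50,"yaw":0,"gripper":88},{"tx":0,"ty":0,"tz":-70,"yaw":0,"gripper":88}]';python3 -m crank '[{"tx":0,"ty":0,"tz":-30,"yaw":0,"gripper":88},{"tx":0,"ty":0,"tz":-60,"yaw":0,"gripper":88},{"tx":0,"ty":0,"tz":-80,"yaw":0,"gripper":88},{"tx":0,"ty":0,"tz":-80,"yaw":0,"gripper":88},{"tx":0,"ty":0,"tz":-80,"yaw":0,"gripper":88}]'
python3 - <<'E'
from h import *
p=optics.read_camera("scene")
for n in("red_plate","stand","black_plate","silver_plate"):
    d=models.trace(n,p)[0];q=pts(p,d["pixels"]);print(n,d["score"],len(q),np.percentile(q,[2,50,99],axis=0).round(4).tolist())
cv2.imwrite("pics/i.png",cv2.resize(p["color"][:,:,::-1],(800,600)))
E
```

```text
clock: 10.55
position: [0.5236, -0.2445, 0.2416]
tcp_rot: [-0.0, -0.101, 0.995, 0.0]
ft_force: [-0.9, -0.3, 0.3]
gripper_width: 0.042
gripper_force: 0.0
clock: 11.05
position: [0.5235, -0.2446, 0.2417]
tcp_rot: [0.0, -0.101, 0.995, -0.0]
ft_force: [-0.1, -0.2, -0.3]
gripper_width: 0.0821
gripper_force: 0.0
clock: 11.55
position: [0.5235, -0.2445, 0.3133]
tcp_rot: [0.0, -0.101, 0.995, -0.0]
ft_force: [1.7, -0.5, -0.9]
gripper_width: 0.0882
gripper_force: 0.0
clock: 12.05
position: [0.5234, -0.2444, 0.3915]
tcp_rot: [-0.0, -0.101, 0.995, 0.0]
ft_force: [0.2, -0.0, -0.6]
gripper_width: 0.0881
gripper_force: 0.0
red_plate 0.89 517 [[0.4772, -0.2516, 0.0579], [0.5262, -0.2406, 0.0891], [0.5656, -0.2319, 0.1106]]
stand 0.9 2259 [[0.4483, -0.2695, 0.0021], [0.5475, -0.222, 0.0249], [0.6015, -0.1849, 0.0706]]
black_plate 0.92 603 [[0.4535, 0.1688, 0.0098], [0.5003, 0.189, 0.0813], [0.5507, 0.1921, 0.1111]]
silver_plate 0.79 286 [[0.4563, 0.3035, 0.0339], [0.5149, 0.3084, 0.1081], [0.5476, 0.3118, 0.1115]]
```

View pics/i.png

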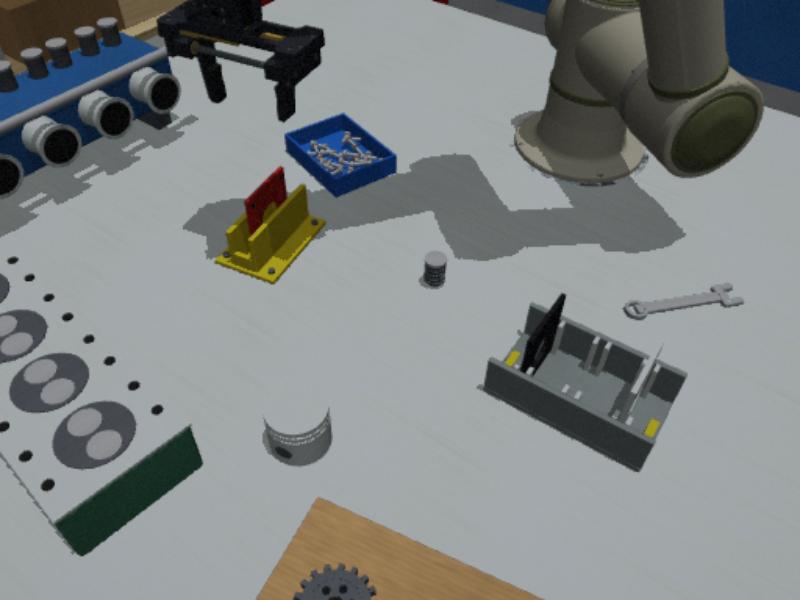

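The picture shows red standing in the stand at (265,200). Black (545,335) and silver (645,380) are in the rack, and the gripper is clear.

```bash
python3 -c "
from station import job_done
print(job_done())"
```

```text
the job is handed in; nothing more can be done
None
```

The red plate is standing upright and released on the floor of the yellow stand's slot, the black and silver plates are still in their rack, and the job is handed in; no verdict came back.

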